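# Strip the stuck blower nozzle off its adaptor

### The arm

A 7-joint arm with a two-finger parallel gripper is mounted at the origin on the work surface. World frame = base frame: x ahead of the robot, y to its left, z up, the work surface at z = 0. Lengths are in m, angles in rad, forces in N, time in s.
With the tool pointing down it reaches from about 0.4 to 0.85 m from the base axis. Payload 10.4 kg.
Tool frame: the origin (TCP) lies between the finger pads; the fingertips stand 22 mm ahead of it and the grasp point (between the pads) lies 3 mm ahead of it; z points along the fingers, y is the line along which they close (so a half turn about z gives the same grasp; the last joint's range is limited). The gripper opens to 85 mm and grips with 20 to 120 N. Pads are 22 mm wide; open, the fingers measure 114 mm over their backs; the gripper's body (76 mm by 85 mm) begins 54 mm behind the grasp point. The pads swing forward as they close: fully open they stand 13 mm farther back than shut.
Start: joints at [1.231, 0.332, -0.065, 1.46, 0.022, 1.35, -0.088], TCP at [0.195, -0.594, 0.253] pointing down, gripper open.
Joint ranges: [-2.6, 2.6], [-0.5, 2.12], [-1.47, 1.34], [0.16, 2.42], [-1.27, 4.41], [0.06, 2.06], [-2.6, 2.6]. Speed limits (rad/s): [2.22, 2.22, 2.79, 2.79, 3.14, 3.14, 3.14].

### API

Orientations are given as a unit quaternion [x, y, z, w].
In Python, from workcell import manip, camera, ticket, boxes_of, outline_of gives the robot as it stands.
- The arm moves only by the tool carry_out, never from a script. Its argument "deltas" is a list of rows, each a list of 5 numbers: the shift along the tool's x, y, z as a fraction of full scale, then the turn about the tool's z as a fraction of full scale, then the opening, from -1 (shut) to 1 (fully open), so that 0 is half open. In form: [[tx, ty, tz, spin, gripper], ...]. A call has 1 to 20 rows; each row is the pose to reach, as a shift and turn from the pose commanded when the call began, along the tool's axes at that moment; what a row does not reach only later rows make up. Full scale, the value 1, is 150 mm for a shift and 30 degrees for a turn. A row lasts 1/8 s, in which the tool goes at most 62.5 mm and 10.7 degrees, less where a joint would pass 70% of its speed; a pose out of reach is approached as far as the arm can. A call with a number of a shift or a turn outside -1 to 1 is refused whole. A call with a gripper value outside its range is refused whole. The fingers move at their own pace and stop on an object; "force" is the grip in N (left out, the last holds). Time passes only in rows, so rows that repeat a pose let the fingers close. It gives the time, the measured TCP pose, the force, the opening and the grip force at its end, in the units of the state.
- manip.get_obs(): the state, without advancing time (a new reading comes with each control period).
- camera(name): name is "scene" or "top" or "wrist"; returns a dict with "img" (384x512x3 uint8, red, green, blue), "depth" (384x512 float32, m along the optical axis (not along the pixel's ray), 0 where there is no reading), "vertical_fov" (degrees; the focal length in pixels is half the picture's height over the tangent of half this angle, whatever the lens; pixels are square), "cx", "cy" (the principal point, pixels), "R" (3x3) and "t" (3): a world point X has camera coordinates R X + t. Camera axes: x right, y down, z forward; pixel columns grow to the right and rows downward; lengths in m; the calibration is good to about 2 mm. A picture is of the moment at which its call begins.
- ticket.hand_in(): hands the job in; it is judged then, once.
Trained networks look in a picture, given as the dict that the camera call returned (one of the last four; its "shot" number tells which), for a name from the list of things; names that differ only in an ending like _2 or _b are one class to them, and where a whole thing is asked for, a point or a joint stands for the part that bears it (a point fixed in the world has none). Each returns a list of dicts, best first, with "conf" (0 to 1); they miss things now and then, are a little off and sometimes report something else, mostly with a low value. They report only what shows in the picture. A call takes as long as a camera call. They do not tell look-alikes from the thing itself.
- boxes_of(query, picture): "position" ([x, y, z] in m, in world coordinates, good to about 4 mm: the middle of the surface that is visible of it).
- outline_of(query, picture): "region" (384x512 bool, what is visible of it).
The state is a dict: "clock": time; "joint_pos": joint angles; "joint_velocities": joint speeds; "tau": joint torques, N m; "position": TCP position; "ee_rot": TCP orientation; "ft_force": force on the tool from outside, world axes, zero at the start; "torque": the same for the moment, N m; "grip_width": opening from 0.0 (shut) to 1.0 (fully open); "grasp_force": force on a finger pad.
Only numpy, scipy, OpenCV 4.12 (cv2) and the standard library are available. Lean on these libraries where they do the work, as an engineer would, in place of code of your own. Each camera call takes 0.05 s, during which the arm holds its last target. There are 200 camera calls.

### The job

At the repair desk a black blower nozzle is stuck over the spigot of a flanged adaptor and would drag it along if simply lifted. Keeping the adaptor down on the desk all the time, slide the pair through the open mouth of the aluminium dock until the adaptor's flange is fully home under the lips, then pull the nozzle straight up off it, leaving the adaptor in the dock. Stand the nozzle upright, mouth down, on the pink mat; set it down rather than dropping it.

Things in the scene. Friction and masses are not known exactly. Their poses are not given: they have to be found in the camera images.
- nozzle: The outer part: black plastic blower nozzle standing mouth down over the adaptor, 85 mm tall, 90 g. Straight round body 50 mm across up to 53 mm, then a shoulder and a tip 30 to 26 mm across from 62 to 85 mm. Grip body or tip. Origin: centre of its lower rim, z up. Spring tabs hold it on the adaptor; pulling it off takes 5 to 11 N over 40 mm. Another nozzle with no flange below is not meant.
- adaptor: The inner part: grey plastic adaptor, 160 g: round flange 86 mm across, 6 mm thick, flat on the desk and showing all round below the nozzle, whose rim rests on it; 41 mm spigot up to 46 mm, hidden in the nozzle. Origin: centre of the underside, z up. The pair slides on the desk when the held nozzle is moved. Another bare adaptor nearby is not meant.
- dock: Low aluminium U fixed to the desk, 124 mm wide, 97 long, 19 high. Origin: on the desk where the flange's centre belongs. Mouth towards its own +y (roughly robot's left). Pocket 100 mm wide, open floor, back wall at y -50 mm. Lips, underside 13 mm up, leave a slot 64 mm wide (x -32 to 32) from y 35 (mouth) to y -32: the nozzle runs in the slot, the flange under the lips with 7 mm vertical play.
- mat: Pink antistatic mat fixed to the desk, 180 x 180 mm, 4 mm thick, firm. Origin: centre of its underside, sides along its x and y. It is empty.
Mind the look-alikes: they are no part of the job. What is shaped like the nozzle but blue, purple or turquoise is not meant.

How it is judged:
By the outcome, as a careful person would: the job done as asked, in the order asked, and still so for the second after the job is handed in, with the robot touching nothing.
It also fails if it takes over 51 s, if anything falls off the work surface, if the arm or the gripper's body presses on something with over 40 N, if the wrist force passes 120 N, or if a joint passes its speed limit or range.

## Working session

There is one attempt and no reset: what is moved stays moved. The work goes in short steps, Python scripts to look and compute and a tool call to move; the robot and the scene stay as the last step left them, time stands still between calls to the robot, and variables do not carry over. Pictures are saved under pics/ and viewed, at most 10 in all, crops included, and the job is handed in when it is done.

Besides the shell and the picture viewer there is one more tool, called after "Emit:" in YAML: its name, and indented under it one key for each argument. carry_out: Moves the arm, as the interface text tells. Its arguments: {"type":"object","properties":{"deltas":{"type":"array","items":{"type":"array","items":{"type":"number"}}},"force":{"type":"number"}},"required":["deltas"]}

```bash
mkdir -p pics; cat > h.py <<'E'
import numpy as np, cv2
from workcell import manip, camera, ticket, boxes_of, outline_of
def cloud(p):
    h,w=p['depth'].shape; f=h/2/np.tan(np.radians(p['vertical_fov'])/2)
    v,u=np.mgrid[:h,:w]; d=p['depth']
    c=np.stack([(u-p['cx'])/f*d,(v-p['cy'])/f*d,d],-1)
    X=(c-p['t'])@p['R']; X[d==0]=np.nan; return X
def pix(p,X):
    h=p['depth'].shape[0]; f=h/2/np.tan(np.radians(p['vertical_fov'])/2)
    c=p['R']@np.array(X)+p['t']; return (f*c[:2]/c[2]+[p['cx'],p['cy']]).round().astype(int)
def save(n,p,s=1.5): cv2.imwrite('pics/'+n,cv2.resize(p['img'][...,::-1],None,fx=s,fy=s))
E
python3 - <<'E'
from h import *
np.set_printoptions(precision=4,suppress=True)
o=manip.get_obs(); print(o['clock'],o['position'],o['ee_rot'],o['grip_width'])
for c in ['top','scene']:
    p=camera(c); save(c+'.png',p); np.savez(c+'.npz',**{k:p[k] for k in p})
    for q in ['nozzle','adaptor','dock','mat']:
        for b in boxes_of(q,p): print(c,q,np.array(b['position']),round(b['conf'],2),pix(p,b['position']))
E
```

```text
0.0 [ 0.1946 -0.5936  0.2525] [ 0.9875  0.1577 -0.0002 -0.0007] 0.997222938563923
top nozzle [0.6357 0.3111 0.0649] 0.77 [168 168]
top nozzle [0.4794 0.4162 0.0544] 0.77 [132 220]
top nozzle [0.6936 0.1588 0.0537] 0.7 [219 149]
top nozzle [0.7226 0.4295 0.0576] 0.51 [130 139]
top adaptor [0.6271 0.3093 0.0072] 0.83 [172 173]
top dock [ 0.5618 -0.0287  0.0203] 0.72 [281 194]
top mat [ 0.5072 -0.3066  0.0064] 0.62 [369 212]
scene nozzle [0.4954 0.4214 0.0592] 0.81 [376 178]
scene nozzle [0.6541 0.3169 0.0614] 0.8 [342 219]
scene nozzle [0.7193 0.158  0.0536] 0.72 [286 234]
scene nozzle [0.7415 0.4362 0.056 ] 0.71 [383 250]
scene adaptor [0.6563 0.3072 0.0047] 0.75 [336 229]
scene dock [ 0.5858 -0.0267  0.0231] 0.77 [230 197]
scene mat [ 0.5181 -0.3121  0.0056] 0.83 [147 175]
```

View pics/top.png

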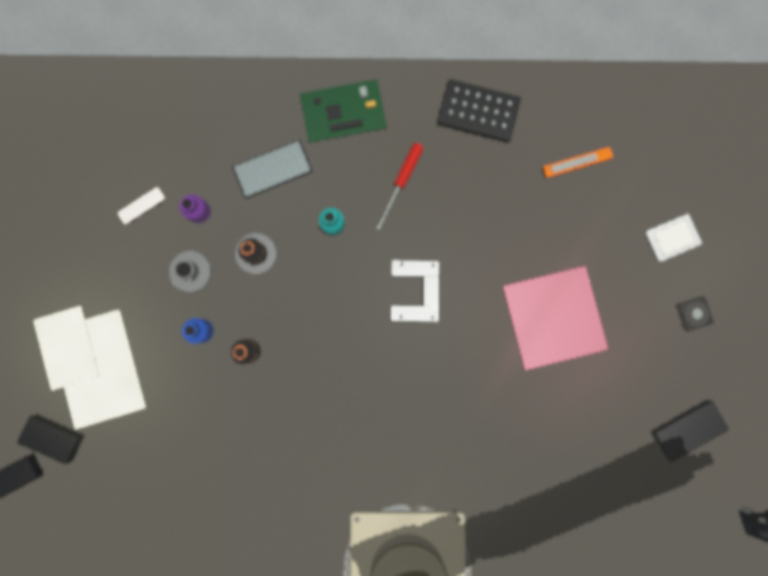

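View pics/scene.png

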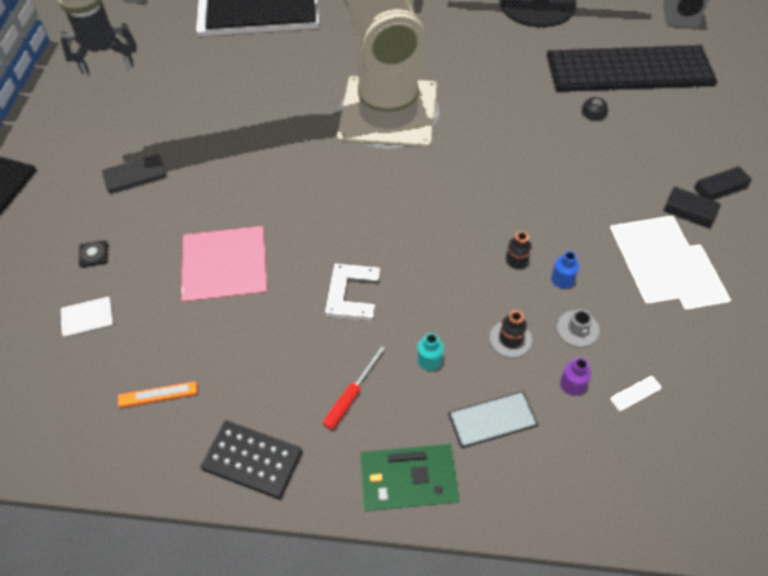

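The top picture (shown at 1.5x) has these candidates:
- Black nozzle over a grey flange at about (252,250).
- Black nozzle with no flange at (243,351).
- Bare grey adaptor at (188,270).
- Blue, purple and turquoise look-alikes.

The pair at (252,250) fits, because it is black with a flange showing all round. The dock is at (415,291), its mouth facing image left (+y). The mat is at (556,318).

```bash
cat > m.py <<'E'
from h import *
from scipy.optimize import least_squares
np.set_printoptions(precision=4,suppress=True)
def circ(P,r=None):
    c0=P.mean(0)
    return least_squares(lambda a:np.hypot(P[:,0]-a[0],P[:,1]-a[1])-a[2],[*c0,.02],loss='soft_l1',f_scale=.002).x
def rect(P):
    (c,s,a)=cv2.minAreaRect((P[:,:2]*1000).astype(np.float32)); return np.array(c),np.array(s),a
if __name__=='__main__':
  out=[]
  for c in ['top','scene']:
    p=dict(np.load(c+'.npz')); X=cloud(p); z=X[...,2]; I=p['img'].astype(int)
    near=np.hypot(X[...,0]-.64,X[...,1]-.311)<.075
    t=near&(z>.074); print(c,'tip',t.sum(),X[t].mean(0),np.nanmax(z[near]))
    b=near&(z>.015)&(z<.05);print(' body',b.sum(),circ(X[b]))
    hsv=cv2.cvtColor(p['img'],cv2.COLOR_RGB2HSV).astype(int)
    f=near&(z<.02)&(hsv[...,2]>115); P=X[f]
    print(' flange',f.sum(),P.mean(0),rect(P), 'desk z',np.nanmedian(z[(abs(X[...,0]-.6)<.05)&(abs(X[...,1]-.18)<.05)]))
    d=(abs(X[...,0]-.57)<.1)&(abs(X[...,1]+.03)<.1)&(hsv[...,2]>150)&(hsv[...,1]<60)
    P=X[d]; print(' dock',d.sum(),np.median(P[:,2]),rect(P))
    m=(hsv[...,1]>70)&(hsv[...,2]>120)&((hsv[...,0]>160))&(abs(X[...,0]-.51)<.2)&(abs(X[...,1]+.31)<.2)
    n,l,s,_=cv2.connectedComponentsWithStats(m.astype(np.uint8)); P=X[l==1+np.argmax(s[1:,4])]
    print(' mat',len(P),np.median(P[:,2]),P.mean(0),rect(P))
    u,v=pix(p,[.64,.311,.03]); out.append(cv2.resize(p['img'][v-45:v+55,u-50:u+50,::-1],(390,390),interpolation=2))
  cv2.imwrite('pics/crop.png',np.hstack(out))
E
python3 m.py
```

```text
top tip 81 [0.6381 0.3158 0.0885] 0.09377920683803156
 body 37 [0.6385 0.317  0.0243 0.02  ]
 flange 320 [0.6371 0.3105 0.0047] (array([641.2703, 316.5772]), array([87.1602, 83.9933]), 0.6358765959739685) desk z -0.0005192547334257233
 dock 900 0.018129676153725786 (array([564.2242, -16.1609]), array([100.7276, 130.1064]), 89.76808166503906)
 mat 3304 0.0040166027699443715 [ 0.5085 -0.3097  0.004 ] (array([ 508.9974, -310.4796]), array([181.401 , 183.6086]), 14.200671195983887)
scene tip 87 [0.646  0.3175 0.0868] 0.09542440001863073
 body 101 [0.642  0.3188 0.0248 0.02  ]
 flange 1254 [ 0.6489  0.3072 -0.    ] (array([639.2793, 311.4762]), array([147.7801, 148.2009]), 4.346594333648682) desk z -0.001258617524651054
 dock 860 0.016572592775303784 (array([557.7599, -16.527 ]), array([107.4509, 148.43  ]), 89.79588317871094)
 mat 2448 0.002504049007856816 [ 0.5167 -0.3067  0.0024] (array([ 511.4246, -308.5625]), array([190.5641, 182.1248]), 14.053354263305664)
```

View pics/crop.png

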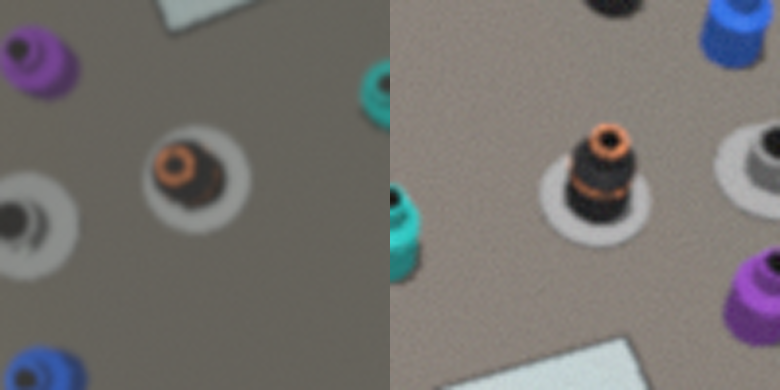

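The crop confirms it: a black nozzle with an orange tip stands on a grey flange at about (195,180), with flange all round. It measures about (0.641, 0.316), within reach. The dock origin is about (0.562, -0.003), axes nearly aligned with the world. Moving over now.

Emit:
carry_out:
  deltas:
    - [0.4, -0.24, 0, -0.35, 1]
    - [0.8, -0.48, 0, -0.7, 1]
    - [1, -0.6, 0, -1, 1]
    - [1, -0.6, 0, -1, 1]
  force: 40

```text
clock: 1.0
position: [0.3128, -0.4584, 0.2539]
ee_rot: [0.911, 0.412, 0.001, 0.0]
ft_force: [-1.0, -0.0, 0.7]
grip_width: 1.002
grasp_force: 0.0
```

Emit:
carry_out:
  deltas:
    - [0.4, 0.04, 0, -0.35, 1]
    - [0.8, 0.08, 0, -0.7, 1]
    - [1, 0.1, 0, -1, 1]
    - [1, 0.1, 0, -1, 1]

```text
clock: 1.5
position: [0.422, -0.3585, 0.2534]
ee_rot: [0.775, 0.632, 0.0, 0.0]
ft_force: [-0.3, -1.1, 0.8]
grip_width: 1.003
grasp_force: 0.0
```

Emit:
carry_out:
  deltas:
    - [0.4, 0.2, 0, -0.2, 1]
    - [0.8, 0.4, 0, -0.395, 1]
    - [1, 0.5, 0, -0.395, 1]
    - [1, 0.5, 0, -0.395, 1]

```text
clock: 2.0
position: [0.5259, -0.2266, 0.2532]
ee_rot: [0.707, 0.708, 0.0, -0.0]
ft_force: [-0.5, -0.8, 0.5]
grip_width: 1.004
grasp_force: 0.0
```

Emit:
carry_out:
  deltas:
    - [0.4, 0.1, 0, 0, 1]
    - [0.8, 0.2, 0, 0, 1]
    - [1, 0.25, 0, 0, 1]
    - [1, 0.25, 0, 0, 1]

```text
clock: 2.5
position: [0.5622, -0.0781, 0.2533]
ee_rot: [0.707, 0.707, -0.0, 0.0]
ft_force: [0.1, -1.4, -0.0]
grip_width: 1.001
grasp_force: 0.0
```

```bash
python3 - <<'E'
from m import *
p=camera('wrist'); save('w1.png',p,1); X=cloud(p)
print('cam',-p['R'].T@p['t'], p['vertical_fov'])
P=X[(X[...,2]>.012)&(X[...,2]<.026)&(abs(X[...,0]-.56)<.09)&(abs(X[...,1]+.02)<.09)]
print(len(P),np.median(P[:,2]),rect(P),P.min(0),P.max(0))
# slot/pocket edges
for y in np.arange(-.07,.06,.01):
    Q=P[abs(P[:,1]-y)<.003,0]
    if len(Q)>5:
        q=np.sort(Q); g=np.argmax(np.diff(q)); print(round(y,3),q[0],q[g],q[g+1],q[-1])
E
```

```text
cam [ 0.5629 -0.0029  0.3731] 66.12409451483612
5831 0.01812682093727631 (array([564.2909, -14.3803]), array([ 96.7896, 124.3629]), 89.25465393066406) [ 0.502  -0.0635  0.013 ] [0.6266 0.0345 0.0217]
-0.06 0.5027745944658493 0.5632960208073782 0.5644995675629398 0.6248939868330257
-0.05 0.5020252208842635 0.5633061535292695 0.5644967067488762 0.6257686462124934
-0.04 0.5025880431192858 0.562131871552928 0.5633124134859978 0.6252479579016231
-0.03 0.5029410474721853 0.5465873212695425 0.5962773844515724 0.6259224533045789
-0.02 0.5025433089906723 0.5319873342598936 0.5961366010133988 0.6252650532484496
-0.01 0.5029441385863102 0.5322731112512683 0.5968618930798585 0.6259776345173995
0.0 0.5026282369010721 0.5325010550873975 0.5965928514569755 0.6265362317655203
0.01 0.502923164484602 0.5326872895771898 0.5964960975704888 0.6260809682271663
0.02 0.5034451704186935 0.5327985352649803 0.5970229796952368 0.6265658292633987
0.03 0.5026531344274576 0.5327788324608964 0.5968388244628869 0.6261255070650743
```

View pics/w1.png

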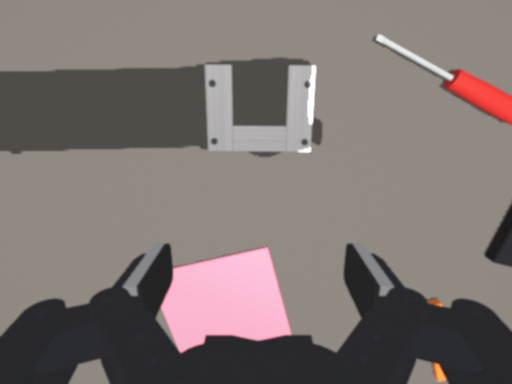

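Emit:
carry_out:
  deltas:
    - [0.4, 0.1, 0, 0, 1]
    - [0.8, 0.2, 0, 0, 1]
    - [1, 0.25, 0, 0, 1]

```text
clock: 2.92
position: [0.6001, 0.0717, 0.2531]
ee_rot: [0.708, 0.706, -0.0, 0.0]
ft_force: [-0.8, -1.1, -0.7]
grip_width: 0.998
grasp_force: 0.0
```

Emit:
carry_out:
  deltas:
    - [0.4, 0.1, 0, 0, 1]
    - [0.8, 0.2, 0, 0, 1]
    - [0.85, 0.25, 0, 0, 1]
    - [0.85, 0.25, 0, 0, 1]

```text
clock: 3.42
position: [0.6382, 0.1964, 0.2524]
ee_rot: [0.708, 0.706, -0.001, 0.0]
ft_force: [-0.4, 0.0, -0.3]
grip_width: 1.0
grasp_force: 0.0
```

The wrist view shows the dock at pixels (205–315, 65–152), mouth up (+y) and empty. Its size of 96.8 x 124.4 mm matches. The origin is (0.5645, -0.001), turned about -0.8°. Next, refine the nozzle position.

```bash
python3 - <<'E'
from m import *
p=camera('wrist'); save('w2.png',p,1); X=cloud(p); z=X[...,2]
near=np.hypot(X[...,0]-.641,X[...,1]-.317)<.06
t=near&(z>.07); print('tip',t.sum(),X[t].mean(0),rect(X[t]),np.nanmax(z[near]))
b=near&(z>.052)&(z<.064); print('shoulder',b.sum(),rect(X[b]))
f=near&(z>.003)&(z<.009); print('flange',f.sum(),rect(X[f]),np.median(z[f]))
E
```

```text
tip 944 [0.6414 0.3172 0.0885] (array([641.6522, 317.6494]), array([27.4309, 27.0184]), 45.412479400634766) 0.09293221907180116
shoulder 997 (array([641.4212, 318.396 ]), array([48.9774, 49.4752]), 4.926268577575684)
flange 2406 (array([641.8682, 318.7518]), array([84.4486, 84.5274]), 87.69763946533203) 0.005175538903530236
```

View pics/w2.png

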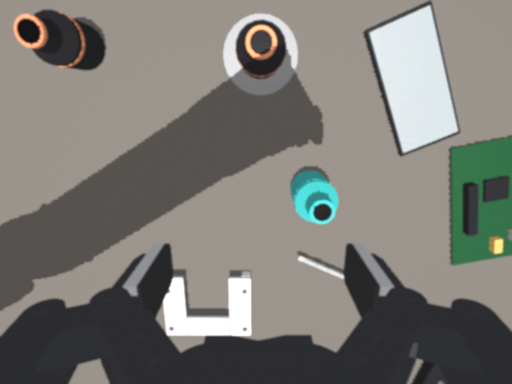

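The wrist view shows the black nozzle upright on its flange at pixel (260,53), with a turquoise one at (316,198) well clear. The centre is (0.6415, 0.318).

Emit:
carry_out:
  deltas:
    - [0.4, 0.02, 0.1, 0, 1]
    - [0.8, 0.02, 0.3, 0, 1]
    - [0.81, 0.02, 0.6, 0, 1]
    - [0.81, 0.02, 0.8, 0, 1]
    - [0.81, 0.02, 0.8, 0, 1]

```text
clock: 4.1
position: [0.6403, 0.3165, 0.1308]
ee_rot: [0.708, 0.706, -0.003, 0.0]
ft_force: [0.7, -1.0, 1.3]
grip_width: 1.001
grasp_force: 0.0
```

Emit:
carry_out:
  deltas:
    - [0.01, 0.007, 0.25, 0, 1]
    - [0.01, 0.007, 0.45, 0, 1]
    - [0.01, 0.007, 0.55, 0, 1]
    - [0.01, 0.007, 0.55, 0, 1]

```text
clock: 4.6
position: [0.6418, 0.3209, 0.0514]
ee_rot: [0.708, 0.707, -0.0, 0.0]
ft_force: [-0.6, 0.2, 0.5]
grip_width: 1.001
grasp_force: 0.0
```

Emit:
carry_out:
  deltas:
    - [0, 0, 0, 0, 0.1]
    - [0, 0, 0, 0, -0.1]
    - [0, 0, 0, 0, -0.3]
    - [0, 0, 0, 0, -0.3]
    - [0, 0, 0, 0, -0.3]
    - [0, 0, 0, 0, -0.3]
  force: 40

```text
clock: 5.35
position: [0.6418, 0.3224, 0.0526]
ee_rot: [0.707, 0.707, 0.001, 0.0]
ft_force: [-1.9, -1.3, 5.9]
grip_width: 0.572
grasp_force: 40.9
```

Emit:
carry_out:
  deltas:
    - [-0.1, -0.04, 0, 0, -0.3]
    - [-0.25, -0.09, 0, 0, -0.3]
    - [-0.42, -0.15, 0, 0, -0.3]
    - [-0.58, -0.2, 0, 0, -0.3]
    - [-0.7, -0.25, 0, 0, -0.3]
    - [-0.72, -0.25, 0, 0, -0.3]
    - [-0.72, -0.25, 0, 0, -0.3]

```text
clock: 6.22
position: [0.6043, 0.2143, 0.0525]
ee_rot: [0.707, 0.707, 0.001, 0.001]
ft_force: [-3.0, -2.1, 11.4]
grip_width: 0.571
grasp_force: 42.5
```

Emit:
carry_out:
  deltas:
    - [-0.1, -0.04, 0, 0, -0.3]
    - [-0.25, -0.09, 0, 0, -0.3]
    - [-0.42, -0.15, 0, 0, -0.3]
    - [-0.58, -0.2, 0, 0, -0.3]
    - [-0.7, -0.25, 0, 0, -0.3]
    - [-0.72, -0.25, 0, 0, -0.3]
    - [-0.72, -0.25, 0, 0, -0.3]

```text
clock: 7.1
position: [0.5671, 0.1066, 0.0524]
ee_rot: [0.707, 0.707, 0.001, 0.001]
ft_force: [-2.0, 0.2, 11.2]
grip_width: 0.564
grasp_force: 42.6
```

```bash
cat > chk.py <<'E'
from m import *
import sys
o=manip.get_obs(); x,y,zz=o['position']; print(o['position'],o['ft_force'])
for c in ['top','scene']:
    p=camera(c); X=cloud(p); z=X[...,2]; hsv=cv2.cvtColor(p['img'],cv2.COLOR_RGB2HSV)
    n=np.hypot(X[...,0]-x,X[...,1]-y)<.07
    f=n&(z>.003)&(z<.010)&(hsv[...,1]<60); P=X[f]
    print(c,f.sum(),circ(P[::1])if 0 else (rect(P) if len(P)>5 else 0))
    u,v=pix(p,[x,y,.03]); cv2.imwrite(f'pics/{sys.argv[1]}_{c}.png',cv2.resize(p['img'][v-45:v+45,u-50:u+50,::-1],(600,540),interpolation=2))
E
python3 chk.py a
```

```text
[0.5671 0.1066 0.0524] [-2.0365  0.2148 11.2447]
top 0 0
scene 232 (array([571.966 , 106.8905]), array([128.4294, 130.6305]), 7.7223711013793945)
```

View pics/a_scene.png

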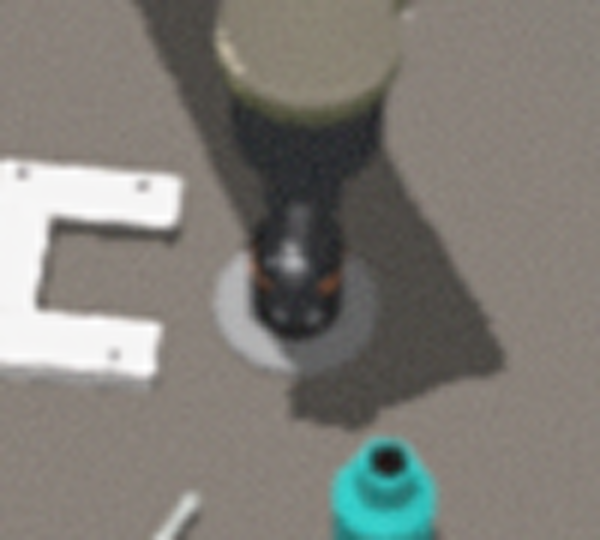

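The scene crop shows the flange flat on the desk around the gripped nozzle at (297,300), lined up with the dock mouth to the left. Sliding in.

Emit:
carry_out:
  deltas:
    - [-0.08, -0.01, 0, 0, -0.3]
    - [-0.16, -0.015, 0, 0, -0.3]
    - [-0.24, -0.015, 0, 0, -0.3]
    - [-0.32, -0.015, 0, 0, -0.3]
    - [-0.36, -0.015, 0, 0, -0.3]

```text
clock: 7.82
position: [0.5653, 0.0535, 0.0525]
ee_rot: [0.707, 0.707, 0.002, 0.0]
ft_force: [1.3, 6.2, 8.0]
grip_width: 0.569
grasp_force: 42.5
```

Emit:
carry_out:
  deltas:
    - [-0.08, 0, 0, 0, -0.3]
    - [-0.16, 0, 0, 0, -0.3]
    - [-0.24, 0, 0, 0, -0.3]
    - [-0.3, 0, 0, 0, -0.3]
    - [-0.33, 0, 0, 0, -0.3]
    - [-0.33, 0, 0, 0, -0.3]

```text
clock: 8.57
position: [0.5654, 0.0037, 0.0525]
ee_rot: [0.707, 0.707, 0.002, 0.001]
ft_force: [0.1, 3.5, 8.9]
grip_width: 0.565
grasp_force: 42.5
```

```bash
python3 chk.py b
```

```text
[0.5654 0.0037 0.0525] [0.0549 3.4678 8.8678]
top 25 (array([550.2747,  57.5695]), array([86.7536, 24.1637]), 15.480868339538574)
scene 140 (array([580.2887,  14.0314]), array([101.9967, 128.9848]), 28.902563095092773)
```

View pics/b_scene.png

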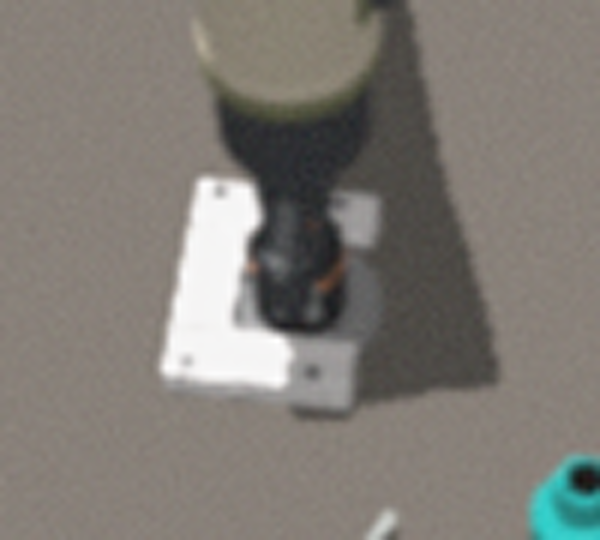

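The flange is under both lips, at about (310,310), with only a thin crescent out of the mouth as expected. I'll nudge 2 mm deeper, then pull straight up.

Emit:
carry_out:
  deltas:
    - [-0.015, -0.003, 0, 0, -0.3]
    - [-0.015, -0.003, 0, 0, -0.3]
    - [-0.015, -0.003, -0.05, 0, -0.3]
    - [-0.015, -0.003, -0.12, 0, -0.3]
    - [-0.015, -0.003, -0.2, 0, -0.3]
    - [-0.015, -0.003, -0.3, 0, -0.3]
    - [-0.015, -0.003, -0.4, 0, -0.3]
    - [-0.015, -0.003, -0.5, 0, -0.3]
    - [-0.015, -0.003, -0.7, 0, -0.3]
    - [-0.015, -0.003, -0.9, 0, -0.3]
    - [-0.015, -0.003, -1, 0, -0.3]
    - [-0.015, -0.003, -1, 0, -0.3]
  force: 50

```text
clock: 10.18
position: [0.564, 0.0002, 0.2017]
ee_rot: [0.707, 0.707, 0.001, 0.001]
ft_force: [-1.0, -0.5, -2.2]
grip_width: 0.563
grasp_force: 53.4
```

```bash
python3 chk.py c; python3 - <<'E'
from m import *
p=camera('wrist'); save('w3.png',p,1); X=cloud(p); z=X[...,2]
D=X[(z>.015)&(z<.022)&(abs(X[...,0]-.565)<.07)&(abs(X[...,1]+.014)<.055)]; print('dock',rect(D))
n=np.hypot(X[...,0]-.5645,X[...,1])<.06
s=X[n&(z>.03)&(z<.06)]; print('spigot',len(s),rect(s) if len(s)>5 else 0,np.median(s[:,2]) if len(s) else 0)
E
```

```text
[0.564  0.0002 0.2017] [-0.9914 -0.5204 -2.2148]
top 32 (array([555.0804,  52.1938]), array([95.8081, 33.1177]), 17.046358108520508)
scene 174 (array([571.1065,   6.6868]), array([107.74  , 129.9348]), 45.414756774902344)
dock (array([564.4069, -13.9234]), array([ 96.3423, 124.1104]), 89.49092102050781)
spigot 1246 (array([562.9211,   0.8068]), array([33.0099, 46.7243]), 89.69873046875) 0.04532026320737213
```

View pics/c_scene.png

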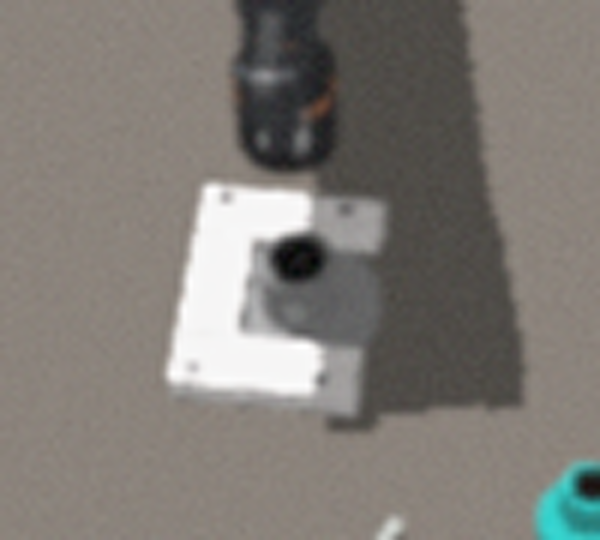

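The nozzle is off and the adaptor stayed in the dock, spigot at (300,260). I'll move a bit towards the mat and measure the adaptor's seat with the wrist camera.

Emit:
carry_out:
  deltas:
    - [-0.25, -0.05, 0, 0, -0.3]
    - [-0.5, -0.1, 0, 0, -0.3]
    - [-0.6, -0.1, 0, 0, -0.3]
    - [-0.6, -0.1, 0, 0, -0.3]

```text
clock: 10.82
position: [0.5483, -0.0904, 0.2]
ee_rot: [0.708, 0.707, -0.0, -0.001]
ft_force: [0.8, 1.4, -1.6]
grip_width: 0.566
grasp_force: 53.4
```

```bash
python3 - <<'E'
from m import *
p=camera('wrist'); save('w3.png',p,1); X=cloud(p); z=X[...,2]
D=X[(z>.015)&(z<.022)&(abs(X[...,0]-.565)<.07)&(abs(X[...,1]+.014)<.055)]; print('dock',rect(D))
n=np.hypot(X[...,0]-.5645,X[...,1])<.06
s=X[n&(z>.04)&(z<.055)]; print('spigot',len(s),rect(s),np.median(s[:,2]))
f=X[n&(z>.002)&(z<.0095)&(X[...,1]>.03)]; f=f[abs(f[:,0]-.564)<.01]; print('flange front y',np.percentile(f[:,1],[98,100]),np.median(f[:,2]))
E
```

```text
dock (array([564.3549, -14.3297]), array([ 97.1529, 124.2442]), 89.37403869628906)
spigot 1747 (array([563.0521,  -3.0326]), array([39.8528, 39.837 ]), 0.09394479542970657) 0.045396611673042896
flange front y [0.0389 0.0393] 0.00513209959791816
```

View pics/w3.png

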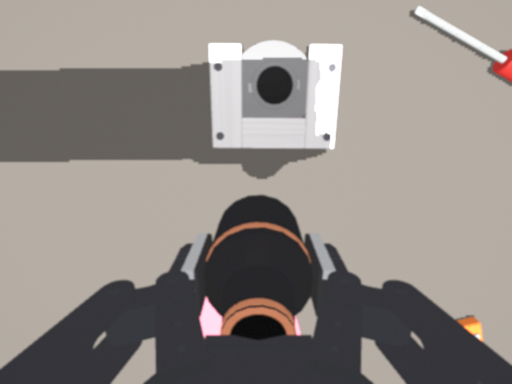

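The wrist view shows the adaptor flat in the dock, spigot at (275,85). It sits 2 mm past the dock origin, z right, so it is home. The nozzle is held straight. Going to the mat.

Emit:
carry_out:
  deltas:
    - [-0.3, -0.05, 0, 0, -0.3]
    - [-0.6, -0.1, 0, 0, -0.3]
    - [-0.9, -0.13, 0, 0, -0.3]
    - [-1, -0.13, 0, 0, -0.3]

```text
clock: 11.38
position: [0.5288, -0.2413, 0.2004]
ee_rot: [0.708, 0.706, -0.0, -0.0]
ft_force: [0.0, 1.2, -1.2]
grip_width: 0.561
grasp_force: 53.4
```

Emit:
carry_out:
  deltas:
    - [-0.25, -0.08, 0.1, 0, -0.3]
    - [-0.43, -0.13, 0.3, 0, -0.3]
    - [-0.43, -0.13, 0.55, 0, -0.3]
    - [-0.43, -0.13, 0.75, 0, -0.3]
    - [-0.43, -0.13, 0.85, 0, -0.3]
    - [-0.43, -0.13, 0.85, 0, -0.3]

```text
clock: 12.12
position: [0.5099, -0.3029, 0.0728]
ee_rot: [0.707, 0.708, 0.0, -0.001]
ft_force: [0.4, -0.3, -0.5]
grip_width: 0.565
grasp_force: 53.4
```

Emit:
carry_out:
  deltas:
    - [0, 0, 0.05, 0, -0.3]
    - [0, 0, 0.1, 0, -0.3]
    - [0, 0, 0.12, 0, -0.3]
    - [0, 0, 0.12, 0, -0.3]

```text
clock: 12.62
position: [0.5094, -0.3043, 0.0552]
ee_rot: [0.707, 0.707, -0.0, -0.0]
ft_force: [-0.2, -0.3, -0.8]
grip_width: 0.569
grasp_force: 53.4
```

Emit:
carry_out:
  deltas:
    - [0, 0, 0.01, 0, -0.3]
    - [0, 0, 0.02, 0, -0.3]
    - [0, 0, 0.02, 0, -0.3]

```text
clock: 13.0
position: [0.5095, -0.3043, 0.0523]
ee_rot: [0.707, 0.707, -0.0, -0.0]
ft_force: [-0.3, 0.4, -1.1]
grip_width: 0.564
grasp_force: 53.4
```

Emit:
carry_out:
  deltas:
    - [0, 0, 0.008, 0, -0.3]
    - [0, 0, 0.013, 0, -0.3]
    - [0, 0, 0.013, 0, -0.3]

```text
clock: 13.38
position: [0.5095, -0.3044, 0.0506]
ee_rot: [0.707, 0.707, -0.0, 0.0]
ft_force: [-2.5, 2.1, 3.0]
grip_width: 0.559
grasp_force: 53.8
```

Emit:
carry_out:
  deltas:
    - [0, 0, 0.005, 0, -0.3]
    - [0, 0, 0.007, 0, -0.3]
    - [0, 0, 0.007, 0, -0.3]

```text
clock: 13.75
position: [0.5096, -0.3044, 0.0505]
ee_rot: [0.707, 0.707, -0.0, 0.0]
ft_force: [-7.1, 2.0, 14.2]
grip_width: 0.563
grasp_force: 55.0
```

It is on the mat, at the expected height. I'll ease the press, open and retreat upward.

Emit:
carry_out:
  deltas:
    - [0, 0, -0.005, 0, -0.3]
    - [0, 0, -0.005, 0, -0.3]
    - [0, 0, -0.005, 0, 0.15]
    - [0, 0, -0.005, 0, 0.3]
    - [0, 0, -0.005, 0, 0.6]
    - [0, 0, -0.005, 0, 1]
    - [0, 0, -0.005, 0, 1]
    - [0, 0, -0.005, 0, 1]
    - [0, 0, -0.1, 0, 1]
    - [0, 0, -0.3, 0, 1]
    - [0, 0, -0.6, 0, 1]
    - [0, 0, -1, 0, 1]
    - [0, 0, -1, 0, 1]
  force: 20

```text
clock: 15.38
position: [0.512, -0.3051, 0.2056]
ee_rot: [0.707, 0.707, 0.001, 0.005]
ft_force: [0.6, 0.0, 0.1]
grip_width: 1.0
grasp_force: 0.0
```

Emit:
carry_out:
  deltas:
    - [-0.3, 0, -0.2, 0, 1]
    - [-0.6, 0, -0.2, 0, 1]
    - [-0.6, 0, -0.2, 0, 1]

```text
clock: 15.75
position: [0.5078, -0.3984, 0.229]
ee_rot: [0.709, 0.705, -0.001, 0.0]
ft_force: [-0.1, 0.7, -0.9]
grip_width: 0.997
grasp_force: 0.0
```

```bash
python3 - <<'E'
from m import *
p=camera('wrist'); X=cloud(p); z=X[...,2]; n=np.hypot(X[...,0]-.5095,X[...,1]+.309)<.05
t=X[n&(z>.075)]; b=X[n&(z>.05)&(z<.064)]; print('tip',rect(t),t[:,2].max(),'shoulder',rect(b)); print(manip.get_obs()['position'])
s=camera('scene'); save('fin.png',s)
E
```

```text
tip (array([ 510.0995, -308.1875]), array([26.8475, 26.9112]), 45.912960052490234) 0.09457677094965543 shoulder (array([ 510.1796, -308.0776]), array([49.2172, 48.8943]), 86.6722412109375)
[ 0.5087 -0.3957  0.229 ]
```

View pics/fin.png

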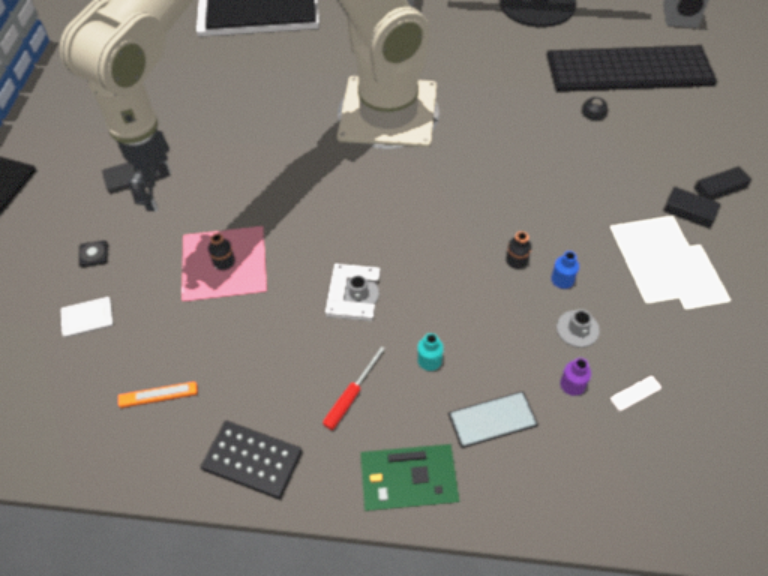

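The nozzle stands upright on the mat at (222,252), with tip and shoulder concentric. The adaptor is in the dock at (358,290), and nothing else has moved.

```bash
python3 -c "
from workcell import ticket; print(ticket.hand_in())"
```

```text
the job is handed in; nothing more can be done
None
```

The job is handed in: the adaptor sits in the dock about 2 mm past the dock's origin with its flange under the lips, and the nozzle stands upright, mouth down, near the middle of the pink mat, after about 16 s of robot time.

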